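# Unhook the coffee machine's drip tray and put it on the drying mat

### The job

Take the empty drip tray out of the coffee machine. Its catch is hooked up behind the lip of the machine's front, so raise the tray's pull to rock the tray back while drawing lightly on it, just until the catch slips under the lip, and draw it out without forcing it against the machine. Then put the tray down gently, flat and the right way up, in the middle of the drying mat, let go of it, and leave the mug, the canister and the grinder where they stand.

Things in the scene. Friction and masses are not known exactly. Their poses are not given: they have to be found in the camera images.
- machine: Coffee machine, 134 wide, about 240 high, fixed. Origin: on the counter under the middle of its front face; +x into the machine, z up. Brew head overhangs the tray, 144 mm up and more, out to x = -44 mm. In its foot a slot 72 wide, 23.2 high, between the lip (edge of the front skirt) above and a sill below, both x 0 to 12. Screw feet set the lip 38 to 47 mm above the counter: not measured, to be felt.
- tray: Loose black drip tray, steel grille, standing on the counter against the machine: box 120 (x) x 112 (y) x 42 high, 0.19 to 0.31 kg. Origin: middle of its underside; +x to the machine, z up. Rocks on its rear bottom edge (x = 60, z = 0), 2 to 6 mm from the skirt: draw it forward as it rocks or its back jams there. In the slot: tongue x 60 to 91, z 33 to 37, 60 wide, with a T head x 86 to 91, z 28 to 50.
- pull (a point): Grip point of the tray's pull, an upright-sided block sticking out of the tray's front: 46 long (tray x -104 to -58), 16 wide (tray y), z 14 to 46. The point is at tray x = -86, y = 0, z = 30. Raising it by 15 mm (highest lip) to 49 mm (lowest lip) frees the catch; some 5 mm more and its head snags behind the sill instead. To be felt by light pulls between rises of 2 to 3 mm.
- catch (a point): Middle of the top of the head of the tray's catch (tray x = 89, y = 0, z = 50). It starts 8 to 12 mm behind the lip's back and 3 to 12 mm higher than the lip's edge, so pulling straight only hooks it. Drawn out about 60 mm it is clear. Plastic, bears 25 N: draw slowly, and stop at a pull of 3 to 5 N, which tells that it is still hooked.
- tray_mid (a point): Centre of the tray's box, 21 mm above its underside.
- mat_top (a point): Centre of the upper face of the drying mat, a flat grey ribbed mat fixed to the counter, 320 x 260 x 4 mm (its x, y, z).
- mug: White mug, 80 across, 92 high, beside the tray; leave it. Origin under its middle.
- canister: White canister with black lid, 104 across, 145 high; leave it. Origin under its middle.
- grinder: Dark wooden pepper grinder, 52 across, 164 high; leave it. Origin under its middle.
There are look-alikes about, which are no part of the job. Leave any pink look-alike of the tray alone.

How it is judged (in metres and radians):
On the way:
1. the catch is out of the slot, in front of the machine (x of catch in the frame of machine below -0.005 m), for 0.2 s.
At the end, for the whole second after the job is handed in: The tray lies at rest, released, flat (within 0.08 rad) and right way up on the drying mat, the middle of its box within 60 mm of the mat's centre (horizontal distance between tray_mid and mat_top below 0.06 m and z of tray_mid in the frame of mat_top between 0.015 and 0.027 m and angle between tray's own z axis and vertical below 0.08 rad and linear speed of tray below 0.02 m/s); the robot touches nothing.
It fails at once if the tray is forced against the machine with over 25 N (contact force between tray and machine above 25 N).
It fails at once if the tray is dropped or slapped down: faster than 0.35 m/s within 30 mm of the mat (linear speed of tray above 0.35 m/s and horizontal distance between tray_mid and mat_top below 0.2 m and z of tray_mid in the frame of mat_top below 0.051 m).
It fails at once if the tray is pressed on the mat with over 35 N (contact force between tray and mat above 35 N).
It fails at once if the mug, the canister or the grinder is moved by more than 15 mm (distance of any of mug, canister, grinder from where it was at the start of the episode above 0.015 m).
It also fails if it takes over 72 s, if anything falls off the work surface, if the arm or the gripper's body presses on something with over 40 N, if the wrist force passes 120 N, or if a joint passes its speed limit or range.

### The arm

A 6-joint arm with a two-finger parallel gripper is mounted at the origin on the work surface. World frame = base frame: x ahead of the robot, y to its left, z up, the work surface at z = 0. Lengths are in mm, angles in degrees, forces in N, time in s.
With the tool pointing down it reaches from about 300 to 850 mm from the base axis. Payload 4.2 kg.
Tool frame: the origin (TCP) lies at the very end of the fingers, on their centre line; the grasp point (between the pads) lies 19 mm behind it; z points along the fingers, y is the line along which they close (so a half turn about z gives the same grasp; the last joint's range is limited). The gripper opens to 91 mm and grips with 3 to 60 N. Pads are 32 mm wide; open, the fingers measure 118 mm over their backs; the gripper's body (76 mm by 178 mm) begins 60 mm behind the grasp point.
Start: joints at [-73.625, 18.312, 89.639, -0, 72.044, -1.146], TCP at [173.11, -548.339, 213.976] pointing down, gripper open.
Joint ranges: [-177.97, 177.97], [-48.28, 115.42], [12.27, 149.76], [-77.06, 257.06], [2.81, 150.46], [-146.56, 146.56]. Speed limits (degrees/s): [147.25, 147.25, 180, 180, 180, 180].

### API

Orientations are given as [roll, pitch, yaw] about the fixed x, y, z axes, in that order (R = Rz(yaw) Ry(pitch) Rx(roll)).
In Python, from workcell import env, eyes gives the robot as it stands.
- The arm moves only by the tool send_rows, never from a script. Its argument "targets" is text: rows parted by semicolons, each of 7 numbers parted by spaces: the shift along the tool's x, y, z in m, then the turn, a rotation vector about the tool's x, y, z in degrees, then the opening in per cent of the stroke, from 0 (shut) to 100 (fully open). A call has 1 to 12 rows; each row is the pose to reach, as a shift and turn from the pose commanded when the call began, along the tool's axes at that moment; what a row does not reach only later rows make up. A row lasts 1/12 s, in which the tool goes at most 41.7 mm and 7.16 degrees, less where a joint would pass 70% of its speed; a pose out of reach is approached as far as the arm can. A call with a gripper value outside its range is refused whole. The fingers move at their own pace and stop on an object; "grip_force" is the grip in N (left out, the last holds). Time passes only in rows, so rows that repeat a pose let the fingers close. It gives the time, the measured TCP pose, the force, the opening and the grip force at its end, in the units of the state.
- env.state(): the state, without advancing time (a new reading comes with each control period).
- eyes.grab_frame(name): name is "side" or "top"; returns a dict with "image" (384x512x3 uint8, blue, green, red), "fovy" (degrees; the focal length in pixels is half the picture's height over the tangent of half this angle, whatever the lens; pixels are square), "cx", "cy" (the principal point, pixels), "eye" and "attitude" of the camera in the world. Camera axes: x right, y up, looking along -z (the intrinsics and any distortion apply to the point x, -y, -z); pixel columns grow to the right and rows downward; lengths in mm; the calibration is good to about 2 mm. A picture is of the moment at which its call begins. There is no depth.
- env.job_done(): hands the job in; it is judged then, once.
The state is a dict: "time_s": time; "qpos": joint angles; "qvel": joint speeds; "effort": joint torques, N m; "ee_pos": TCP position; "ee_rot": TCP orientation; "force": force on the tool from outside, world axes, zero at the start; "torque": the same for the moment, N m; "gripper_width": finger opening in mm; "gripper_force": force on a finger pad.
Only numpy, scipy, OpenCV 4.12 (cv2) and the standard library are available. Lean on these libraries where they do the work, as an engineer would, in place of code of your own. Each camera call takes 0.05 s, during which the arm holds its last target. There are 200 camera calls.

## Working session

There is one attempt and no reset: what is moved stays moved. The work goes in short steps, Python scripts to look and compute and a tool call to move; the robot and the scene stay as the last step left them, time stands still between calls to the robot, and variables do not carry over. Pictures are saved under pics/ and viewed, at most 10 in all, crops included, and the job is handed in when it is done.

Besides the shell and the picture viewer there is one more tool, called after "Call:" as name(argument=value, ...) on one line, values as JSON. send_rows: Moves the arm, as the interface text tells. Its arguments: {"type":"object","properties":{"targets":{"type":"string"},"grip_force":{"type":"number"}},"required":["targets"]}

```bash
mkdir -p pics; python3 - <<'E'
from workcell import env, eyes
import cv2, numpy as np, pickle
d={}
for n in("side","top"):
    f=eyes.grab_frame(n); d[n]=f; cv2.imwrite(f"pics/{n}0.png",f["image"])
    print({k:v for k,v in f.items() if k!="image"})
pickle.dump(d,open("f0.pkl","wb"))
print(env.state())
E
```

```text
{'fovy': 56.88569403200108, 'cx': 249.97807325496166, 'cy': 188.12942104900637, 'eye': array([ 513.57631741, -799.67411042,  537.71553531]), 'attitude': array([58.51712225,  0.9464251 , -5.126521  ])}
{'fovy': 43.22506240729135, 'cx': 250.56923683450668, 'cy': 191.94941005101614, 'eye': array([ 492.15950837,  -21.73751876, 1432.6904889 ]), 'attitude': array([  3.13045325,  -0.29566456, -89.40116579])}
{'time_s': 0.1, 'qpos': array([-7.36241248e+01,  1.83480105e+01,  8.96995944e+01,  1.48023126e-07,
        7.20450695e+01, -1.14672861e+00]), 'qvel': array([ 0.00862571, -0.07029213, -0.23007845, -0.00598471,  0.03281861,
       -0.037551  ]), 'effort': array([-3.79078010e-04, -4.13334632e+01, -2.32510579e+01,  7.27685192e-02,
        4.21255629e-02, -6.23925121e-05]), 'ee_pos': array([ 172.98536914, -547.87968382,  213.2028327 ]), 'ee_rot': array([-1.79907344e+02, -1.85481944e-03,  1.75226022e+01]), 'force': array([ 0.42038655, -0.24103949, -0.20162237]), 'torque': array([-0.02572626, -0.00291462, -0.00311616]), 'gripper_force': 0.0, 'gripper_width': 90.95296882254056}
```

View pics/side0.png

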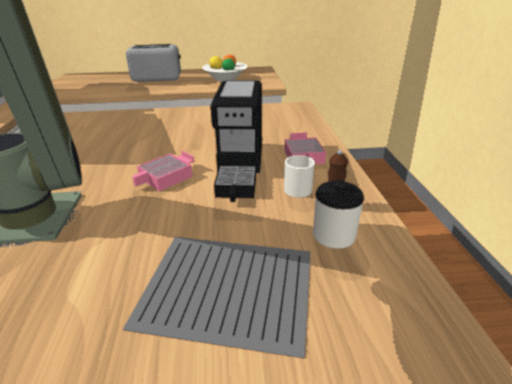

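View pics/top0.png

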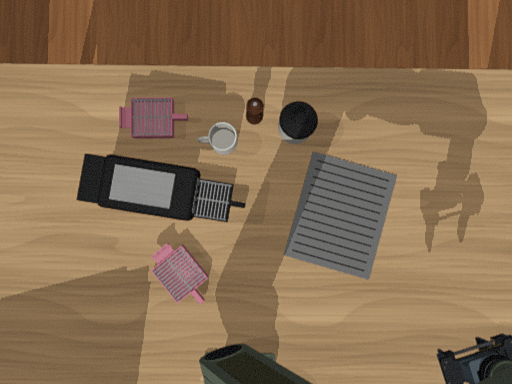

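The side view shows the machine at (238,130), the tray at (236,182) with its pull at (233,198), the mat at (228,290), the mug at (299,175), the canister at (338,213) and the grinder at (338,167). In the top view the tray is at (212,200), its pull at (238,204), the mat at (341,215), the mug at (223,137) and the canister at (298,120). The pink look-alikes are separate.

```bash
cat > h.py <<'E'
import numpy as np
from scipy.spatial.transform import Rotation as R
def ray(f,uv):
    F=192/np.tan(np.radians(f["fovy"]/2))
    d=np.array([(uv[0]-f["cx"])/F,-(uv[1]-f["cy"])/F,-1.])
    return f["eye"],R.from_euler("xyz",f["attitude"],degrees=True).apply(d)
def plane(f,uv,z):
    e,d=ray(f,uv); return (e+d*(z-e[2])/d[2]).round(1)
def proj(f,p):
    F=192/np.tan(np.radians(f["fovy"]/2))
    q=R.from_euler("xyz",f["attitude"],degrees=True).inv().apply(np.array(p)-f["eye"])
    return (f["cx"]-F*q[0]/q[2], f["cy"]+F*q[1]/q[2])
E
python3 - <<'E'
import pickle,cv2,numpy as np
from h import *
d=pickle.load(open("f0.pkl","rb"))
t=d["top"];s=d["side"]
# mat
for n in("top","side"):
    f=d[n];im=f["image"].astype(int)
    m=((im.max(2)-im.min(2)<22)&(im.max(2)>40)&(im.max(2)<130)).astype(np.uint8)
    m=cv2.morphologyEx(m,cv2.MORPH_CLOSE,np.ones((7,7)))
    m=cv2.morphologyEx(m,cv2.MORPH_OPEN,np.ones((5,5)))
    for c in cv2.findContours(m,0,2)[0]:
        if cv2.contourArea(c)>3000:
            if n=="top": b=cv2.boxPoints(cv2.minAreaRect(c))
            else: b=cv2.approxPolyDP(c,8,True)[:,0]
            P=np.array([plane(f,q,4) for q in b]); print(n,b.round().tolist(),P.tolist(),P.mean(0))
a=cv2.resize(t["image"][165:240,175:255],None,fx=7,fy=7,interpolation=cv2.INTER_CUBIC)
b=cv2.resize(s["image"][155:210,205:270],None,fx=9,fy=9,interpolation=cv2.INTER_CUBIC)
cv2.imwrite("pics/c1.png",a);cv2.imwrite("pics/c2.png",b)
E
```

```text
top [[77.0, 213.0], [80.0, 162.0], [235.0, 169.0], [232.0, 221.0]] [[501.6, 480.9, 4.0], [653.8, 478.4, 4.0], [637.4, 19.5, 4.0], [485.2, 24.7, 4.0]] [569.5   250.875   4.   ]
top [[283.0, 255.0], [313.0, 151.0], [398.0, 175.0], [368.0, 279.0]] [[386.8, -125.8, 4.0], [694.3, -211.0, 4.0], [625.3, -463.4, 4.0], [319.2, -375.3, 4.0]] [ 506.4   -293.875    4.   ]
side [[126, 324], [303, 356], [309, 252], [175, 238]] [[321.2, -367.7, 4.0], [621.5, -459.9, 4.0], [688.6, -216.2, 4.0], [386.9, -134.4, 4.0]] [ 504.55 -294.55    4.  ]
side [[0, 0], [0, 103], [15, 117], [0, 134], [0, 226], [25, 231], [0, 244], [53, 239], [75, 201], [56, 201], [51, 189], [80, 183], [21, 0]] [[-5033.6, 10143.5, 4.0], [-568.9, 1011.9, 4.0], [-397.2, 790.7, 4.0], [-364.1, 593.0, 4.0], [-55.2, -38.8, 4.0], [17.2, -66.9, 4.0], [-19.6, -111.7, 4.0], [98.2, -106.4, 4.0], [96.2, 57.7, 4.0], [43.1, 63.7, 4.0], [4.1, 132.0, 4.0], [78.6, 157.9, 4.0], [-4407.3, 9913.9, 4.0]] [-808.34615385 1733.88461538    4.        ]
```

View pics/c1.png

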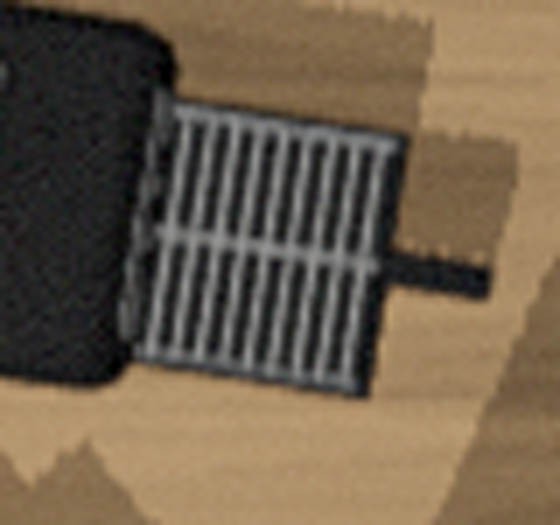

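View pics/c2.png

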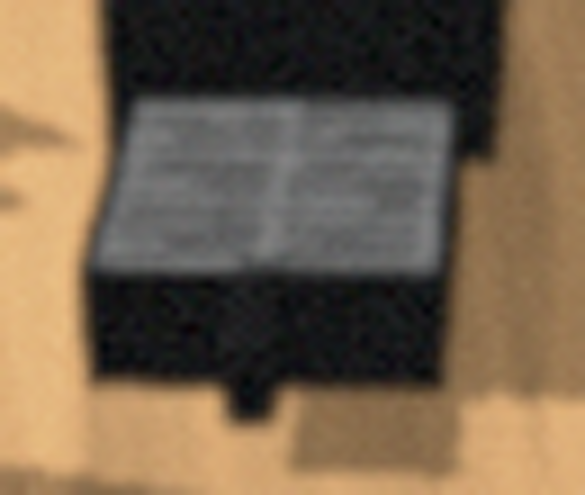

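Top crop: the tray's front top corners are at (408,138) and (368,396), and the pull's end is at (492,283). Side crop: front top corners at (90,272) and (440,272), bottom corners at (93,381) and (438,382).

```bash
python3 - <<'E'
import pickle
from h import *
d=pickle.load(open("f0.pkl","rb"));t=d["top"];s=d["side"]
T=lambda x,y:((x+.5)/7-.5+175,(y+.5)/7-.5+165)
S=lambda x,y:((x+.5)/9-.5+205,(y+.5)/9-.5+155)
a,b=plane(t,T(408,138),42),plane(t,T(368,396),42)
print("top front",a,b,np.linalg.norm(a-b))
print("pull end",plane(t,T(492,268),46),plane(t,T(489,298),46),"pull root",plane(t,T(390,255),46),plane(t,T(386,283),46))
c,e=plane(s,S(90,272),42),plane(s,S(440,272),42);print("side front",c,e,np.linalg.norm(c-e))
print("side bottom",plane(s,S(93,381),0),plane(s,S(438,382),0))
for p,q in((a,b),(e,c)):
    v=(p-q)[:2];v/=np.linalg.norm(v);n=np.array([v[1],-v[0]])  # outward(-x tray)
    n=n if n[1]<0 else -n
    print("out dir",n,"yaw tray",np.degrees(np.arctan2(-n[1],-n[0])),"mid",(p+q)[:2]/2,"pull pt",(p+q)[:2]/2+26*n)
for nme,g in(("mug",(223,137)),): print(plane(t,g,90))
print("canister",plane(t,(298,119),145),"grinder",plane(t,(256,106),160))
print("head front/back",[plane(t,T(x,y),144) for x,y in((175,50),(120,380))], 'machine base back', plane(t,(80,162),240))
E
```

```text
top front [589.8  23.   42. ] [483.8  38.1  42. ] 107.07011721297398
pull end [536.6 -12.1  46. ] [524.4 -11.   46. ] pull root [541.5  29.7  46. ] [530.   31.2  46. ]
side front [483.3  36.1  42. ] [588.7  23.7  42. ] 106.12690516546691
side bottom [481.3  40.4   0. ] [588.   27.5   0. ]
out dir [-0.14102908 -0.99000545] yaw tray 81.89260103106963 mid [536.8   30.55] pull pt [533.13324395   4.8098582 ]
out dir [-0.11684125 -0.9931506 ] yaw tray 83.29016319224307 mid [536.   29.9] pull pt [532.96212756   4.07808429]
[718.4  50.7  90. ]
canister [ 760.1 -152.9  145. ] grinder [790.6 -39.6 160. ]
head front/back [array([615.3, 109. , 144. ]), array([489.5, 127.8, 144. ])] machine base back [627.  394.6 240. ]
```

```bash
cat >> h.py <<'E'
YAW=82.5; PULL=np.array([533.,4.5,30.])
a=np.radians(YAW); U=np.array([np.cos(a),np.sin(a),0]); V=np.array([-np.sin(a),np.cos(a),0]); Z=np.array([0,0,1.])
def toolR(phi):
    p=np.radians(phi); x=np.cos(p)*U+np.sin(p)*Z; z=np.sin(p)*U-np.cos(p)*Z
    return R.from_matrix(np.c_[x,np.cross(z,x),z])
def delta(pose,rot,p,r):
    """from pose (mm, R) to p,r : tool shift in m and rotvec deg"""
    return (rot.inv().apply(p-pose)/1000).round(4), (rot.inv()*r).as_rotvec(degrees=True).round(2)
def now(env):
    s=env.state(); return s["ee_pos"],R.from_euler("xyz",s["ee_rot"],degrees=True),s
E
python3 - <<'E'
from workcell import env
from h import *
p,r,s=now(env)
P=[-180,0,17.5]
g=PULL-3*U+np.array([0,0,2]); T=toolR(18); tcp=g+19*T.apply([0,0,1]); pre=tcp-120*T.apply([0,0,1])
print("tcp",tcp,"pre",pre, T.as_euler("xyz",degrees=True))
print(delta(p,r,pre,T))
E
```

```text
tcp [533.37478284   7.34675833  13.92992619] pre [528.53460545 -29.41803901 128.05670815] [180.  -18.   82.5]
(array([ 0.4951, -0.3872,  0.0858]), array([ 10.12,  15.97, -64.43]))
```

Call:
send_rows(targets="0.03 -0.024 0.003 0.6 1 -4 100; 0.06 -0.048 0.006 1.2 2 -8 100; 0.09 -0.072 0.01 1.8 3 -12 95; 0.12 -0.096 0.014 2.4 4 -16 90; 0.15 -0.12 0.018 3 5 -20 85; 0.18 -0.144 0.022 3.6 6 -24 80; 0.21 -0.168 0.026 4.2 7 -28 75; 0.24 -0.192 0.03 4.8 8 -32 70; 0.27 -0.216 0.034 5.4 9 -36 65; 0.30 -0.24 0.038 6 10 -40 60; 0.33 -0.264 0.042 6.6 11 -44 60; 0.36 -0.286 0.046 7.2 11.6 -48 60")

```text
time_s: 1.1
ee_pos: [430.5, -165.3, 167.6]
ee_rot: [-178.2, -13.2, 65.7]
force: [1.5, -0.3, -1.1]
gripper_width: 54.9
gripper_force: 0.0
```

```bash
python3 - <<'E'
from workcell import env
from h import *
p,r,s=now(env)
g=PULL-3*U+np.array([0,0,2]); T=toolR(18); tcp=g+19*T.apply([0,0,1]); pre=tcp-90*T.apply([0,0,1])
print(p,s["qpos"],delta(p,r,pre,T))
E
```

```text
[ 430.48633793 -165.32202379  167.56007187] [-31.74690016  11.87992301 107.28290715  14.14510294  65.1297779
 -14.12695876] (array([0.153 , 0.0342, 0.1047]), array([  2.68,   4.53, -16.25]))
```

Call:
send_rows(targets="0.02 0.004 0.014 0.4 0.6 -2.2 60; 0.04 0.009 0.028 0.8 1.2 -4.4 60; 0.06 0.013 0.042 1.1 1.8 -6.5 60; 0.08 0.018 0.056 1.4 2.4 -8.7 60; 0.10 0.022 0.07 1.8 3 -10.8 60; 0.12 0.027 0.083 2.1 3.6 -13 60; 0.138 0.031 0.095 2.4 4.1 -14.7 60; 0.15 0.0335 0.103 2.6 4.4 -15.9 60; 0.153 0.0342 0.1047 2.68 4.53 -16.25 60; 0.153 0.0342 0.1047 2.68 4.53 -16.25 60")

```text
time_s: 1.93
ee_pos: [529.9, -22.1, 99.2]
ee_rot: [-179.9, -17.9, 82.4]
force: [0.6, 0.1, 0.1]
gripper_width: 54.8
gripper_force: 0.0
```

```bash
python3 - <<'E'
from workcell import env,eyes
from h import *
import cv2
p,r,s=now(env)
g=PULL-3*U+np.array([0,0,2]); T=toolR(18); tcp=g+19*T.apply([0,0,1])
print(p,s["ee_rot"],s["force"],s["qpos"],delta(p,r,tcp,T))
im=[]
for n in("side","top"):
    f=eyes.grab_frame(n);u,v=proj(f,p);print(n,u,v,proj(f,PULL))
    x0,y0=int(u)-33,int(v)-30
    im.append(cv2.resize(f["image"][y0:y0+75,x0:x0+66],None,fx=6,fy=6,interpolation=cv2.INTER_CUBIC)); print(x0,y0)
cv2.imwrite("pics/pre.png",np.hstack(im))
E
```

```text
[529.91076799 -22.1474119   99.20134643] [-179.94726321  -17.9405575    82.36660695] [0.61240219 0.11208357 0.08491644] [-14.81044605  21.30882607 106.05574855  21.38737778  56.90266507
 -19.62800729] (array([ 0.002 , -0.0004,  0.0903]), array([-0.01,  0.06, -0.13]))
side 231.69745618976202 175.98335098821303 (np.float64(233.5186143595265), np.float64(193.52309438558666))
198 145
top 248.360860218204 204.71676058196945 (np.float64(239.15149410490656), np.float64(204.22870500141994))
215 174
```

View pics/pre.png

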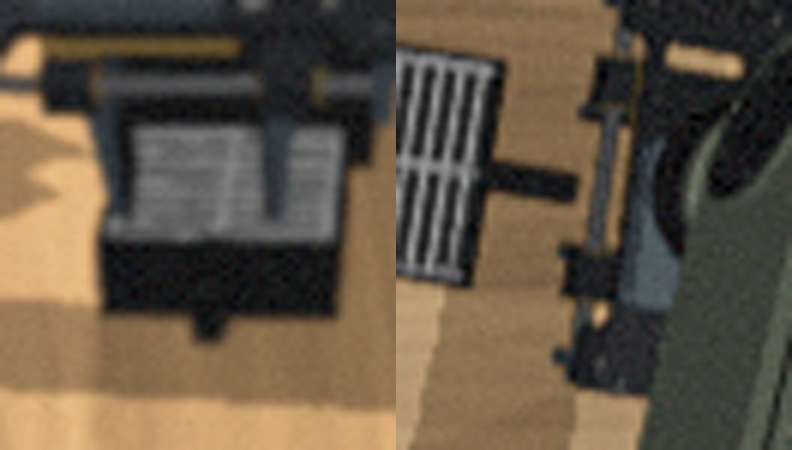

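The pre-grasp view shows the fingertips at crop (118,225) and (275,215), straddling the pull at (208,330). In the top view the pull at (540,182) points at the middle between the fingers. They are aligned, so I'll descend.

Call:
send_rows(targets="0 0 0.015 0 0 0 60; 0 0 0.03 0 0 0 60; 0.001 0 0.045 0 0 0 60; 0.001 0 0.058 0 0 0 60; 0.002 0 0.07 0 0 0 60; 0.002 0 0.08 0 0 0 60; 0.002 0 0.087 0 0 0 60; 0.002 0 0.09 0 0 0 60; 0.002 0 0.09 0 0 0 60")

```text
time_s: 2.78
ee_pos: [533.8, 6.6, 14.5]
ee_rot: [-180.0, -17.9, 82.3]
force: [0.5, -0.4, 0.2]
gripper_width: 54.7
gripper_force: 0.0
```

Call:
send_rows(targets="0 0 0 0 0 0 50; 0 0 0 0 0 0 43; 0 0 0 0 0 0 36; 0 0 0 0 0 0 30; 0 0 0 0 0 0 25; 0 0 0 0 0 0 21; 0 0 0 0 0 0 18; 0 0 0 0 0 0 14; 0 0 0 0 0 0 10; 0 0 0 0 0 0 8; 0 0 0 0 0 0 8; 0 0 0 0 0 0 8", grip_force=20)

```text
time_s: 3.78
ee_pos: [533.8, 6.9, 14.8]
ee_rot: [-180.0, -18.0, 82.3]
force: [-1.8, 0.5, 2.9]
gripper_width: 16.0
gripper_force: 20.0
```

```bash
python3 - <<'E'
from workcell import env,eyes
from h import *
import cv2
p,r,s=now(env)
print(p,s["ee_rot"],s["force"],s["torque"],s["gripper_width"],s["gripper_force"],"u,v",s["force"]@U,s["force"]@V)
f=eyes.grab_frame("side");u,v=map(int,proj(f,p))
cv2.imwrite("pics/grip.png",cv2.resize(f["image"][v-60:v+25,u-50:u+50],None,fx=6,fy=6,interpolation=cv2.INTER_CUBIC))
E
```

```text
[533.81156997   6.88512412  14.7654028 ] [-179.99399634  -17.95301868   82.32946916] [-1.80774628  0.54547314  2.89721036] [-0.10926539  0.22479564  0.14632285] 15.964343911741212 20.00015437602997 u,v 0.30484830723872675 1.8634792923725807
```

View pics/grip.png

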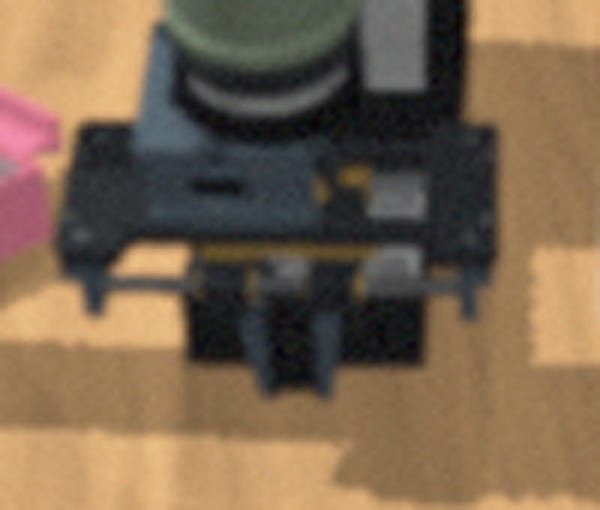

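Gripped: the width is 16.0 mm and the fingers sit either side of the pull at (295,370). Next I'll plan the rocking in terms of tray angle th and draw e.

```bash
cat >> h.py <<'E'
def tcp_te(th,e):  # tcp in tray plane rel. start pivot (mm), tool tilt phi=18-th
    t=np.radians(th); x,z=-143.5,14.8
    return np.array([x*np.cos(t)+z*np.sin(t)-e, -x*np.sin(t)+z*np.cos(t)])
def table(t0,e0,wps):
    p=np.radians(18-t0); a=tcp_te(t0,e0)
    for th,e in wps:
        d=tcp_te(th,e)-a
        X=d[0]*np.cos(p)+d[1]*np.sin(p); Zt=d[0]*np.sin(p)-d[1]*np.cos(p)
        t=np.radians(th)
        print(f"th{th} e{e}: x {X/1000:.4f} z {Zt/1000:.4f} ry {-(th-t0):.2f}  rise {146*np.sin(t)-30*(1-np.cos(t)):.1f} headx {26*np.cos(t)+50*np.sin(t)-e-26:.1f} headz {50*np.cos(t)-26*np.sin(t):.1f} rear {42*np.sin(t)-e:.1f}")
E
python3 - <<'E'
from h import *
table(0,0,[(.5,1),(1,2),(2,3),(3,4),(4,5)])
print();table(4,5,[(4,7),(4,8),(4,9),(4,10)])
E
```

```text
th0.5 e1: x -0.0004 z -0.0015 ry -0.50  rise 1.3 headx -0.6 headz 49.8 rear -0.6
th1 e2: x -0.0009 z -0.0029 ry -1.00  rise 2.5 headx -1.1 headz 49.5 rear -1.3
th2 e3: x -0.0007 z -0.0055 ry -2.00  rise 5.1 headx -1.3 headz 49.1 rear -1.5
th3 e4: x -0.0006 z -0.0081 ry -3.00  rise 7.6 headx -1.4 headz 48.6 rear -1.8
th4 e5: x -0.0004 z -0.0106 ry -4.00  rise 10.1 headx -1.6 headz 48.1 rear -2.1

th4 e7: x -0.0019 z -0.0005 ry 0.00  rise 10.1 headx -3.6 headz 48.1 rear -4.1
th4 e8: x -0.0029 z -0.0007 ry 0.00  rise 10.1 headx -4.6 headz 48.1 rear -5.1
th4 e9: x -0.0039 z -0.0010 ry 0.00  rise 10.1 headx -5.6 headz 48.1 rear -6.1
th4 e10: x -0.0049 z -0.0012 ry 0.00  rise 10.1 headx -6.6 headz 48.1 rear -7.1
```

Call:
send_rows(targets="0 0 0 0 0 0 8; -0.0004 0 -0.0015 0 -0.5 0 8; -0.0009 0 -0.0029 0 -1 0 8; -0.0008 0 -0.0042 0 -1.5 0 8; -0.0007 0 -0.0055 0 -2 0 8; -0.0007 0 -0.0068 0 -2.5 0 8; -0.0006 0 -0.0081 0 -3 0 8; -0.0004 0 -0.0106 0 -4 0 8; -0.0004 0 -0.0106 0 -4 0 8; -0.0004 0 -0.0106 0 -4 0 8", grip_force=40)

```text
time_s: 4.67
ee_pos: [534.0, 3.2, 24.9]
ee_rot: [179.9, -13.9, 82.4]
force: [-0.1, -0.6, -0.2]
gripper_width: 15.7
gripper_force: 40.0
```

Call:
send_rows(targets="-0.0005 0 -0.0001 0 0 0 8; -0.001 0 -0.0002 0 0 0 8; -0.0015 0 -0.0004 0 0 0 8; -0.002 0 -0.0005 0 0 0 8; -0.0025 0 -0.0006 0 0 0 8; -0.0029 0 -0.0007 0 0 0 8; -0.0029 0 -0.0007 0 0 0 8")

```text
time_s: 5.25
ee_pos: [533.1, 0.2, 24.7]
ee_rot: [180.0, -14.0, 82.3]
force: [-0.2, 1.5, 0.7]
gripper_width: 15.9
gripper_force: 40.0
```

Call:
send_rows(targets="-0.0005 0 -0.0001 0 0 0 8; -0.001 0 -0.0002 0 0 0 8; -0.001 0 -0.0002 0 0 0 8")

```text
time_s: 5.5
ee_pos: [533.0, -0.8, 24.6]
ee_rot: [180.0, -14.0, 82.3]
force: [0.5, 1.3, 1.3]
gripper_width: 15.5
gripper_force: 40.0
```

Call:
send_rows(targets="-0.0005 0 -0.0001 0 0 0 8; -0.001 0 -0.0002 0 0 0 8; -0.001 0 -0.0002 0 0 0 8")

```text
time_s: 5.75
ee_pos: [532.9, -1.8, 24.6]
ee_rot: [180.0, -14.0, 82.3]
force: [0.2, 1.6, 0.7]
gripper_width: 15.5
gripper_force: 40.0
```

Call:
send_rows(targets="-0.0005 0 -0.0001 0 0 0 8; -0.001 0 -0.0002 0 0 0 8; -0.001 0 -0.0002 0 0 0 8")

```text
time_s: 6.0
ee_pos: [532.8, -2.8, 24.6]
ee_rot: [180.0, -14.0, 82.3]
force: [-0.4, 2.7, 0.1]
gripper_width: 15.7
gripper_force: 40.0
```

Call:
send_rows(targets="-0.0005 0 -0.0001 0 0 0 8; -0.001 0 -0.0002 0 0 0 8; -0.001 0 -0.0002 0 0 0 8")

```text
time_s: 6.25
ee_pos: [532.6, -3.6, 24.5]
ee_rot: [180.0, -14.0, 82.3]
force: [-0.5, 3.6, 1.2]
gripper_width: 15.7
gripper_force: 40.0
```

```bash
python3 - <<'E'
from h import *
def E(th,hx): t=np.radians(th); return round(26*(np.cos(t)-1)+50*np.sin(t)-hx,2)
for i in range(4,21): table(i,E(i,-8.6) if i>4 else 12,[(i+1,E(i+1,-8.6))])
E
```

```text
th5 e12.86: x 0.0002 z -0.0025 ry -1.00  rise 12.6 headx -8.6 headz 47.5 rear -9.2
th6 e13.68: x 0.0002 z -0.0025 ry -1.00  rise 15.1 headx -8.6 headz 47.0 rear -9.3
th7 e14.5: x 0.0002 z -0.0025 ry -1.00  rise 17.6 headx -8.6 headz 46.5 rear -9.4
th8 e15.31: x 0.0002 z -0.0024 ry -1.00  rise 20.0 headx -8.6 headz 45.9 rear -9.5
th9 e16.1: x 0.0003 z -0.0024 ry -1.00  rise 22.5 headx -8.6 headz 45.3 rear -9.5
th10 e16.89: x 0.0003 z -0.0024 ry -1.00  rise 24.9 headx -8.6 headz 44.7 rear -9.6
th11 e17.66: x 0.0003 z -0.0024 ry -1.00  rise 27.3 headx -8.6 headz 44.1 rear -9.6
th12 e18.43: x 0.0003 z -0.0024 ry -1.00  rise 29.7 headx -8.6 headz 43.5 rear -9.7
th13 e19.18: x 0.0003 z -0.0024 ry -1.00  rise 32.1 headx -8.6 headz 42.9 rear -9.7
th14 e19.92: x 0.0003 z -0.0024 ry -1.00  rise 34.4 headx -8.6 headz 42.2 rear -9.8
th15 e20.66: x 0.0003 z -0.0023 ry -1.00  rise 36.8 headx -8.6 headz 41.6 rear -9.8
th16 e21.37: x 0.0003 z -0.0023 ry -1.00  rise 39.1 headx -8.6 headz 40.9 rear -9.8
th17 e22.08: x 0.0003 z -0.0023 ry -1.00  rise 41.4 headx -8.6 headz 40.2 rear -9.8
th18 e22.78: x 0.0003 z -0.0023 ry -1.00  rise 43.6 headx -8.6 headz 39.5 rear -9.8
th19 e23.46: x 0.0004 z -0.0023 ry -1.00  rise 45.9 headx -8.6 headz 38.8 rear -9.8
th20 e24.13: x 0.0004 z -0.0023 ry -1.00  rise 48.1 headx -8.6 headz 38.1 rear -9.8
th21 e24.79: x 0.0004 z -0.0023 ry -1.00  rise 50.3 headx -8.6 headz 37.4 rear -9.7
```

Call:
send_rows(targets="0.0001 0 -0.0012 0 -0.5 0 8; 0.0002 0 -0.0025 0 -1 0 8; 0.0002 0 -0.0025 0 -1 0 8")

```text
time_s: 6.5
ee_pos: [532.7, -4.0, 27.3]
ee_rot: [179.9, -12.9, 82.4]
force: [-0.1, 2.2, 0.7]
gripper_width: 15.8
gripper_force: 40.0
```

Call:
send_rows(targets="0.0001 0 -0.0012 0 -0.5 0 8; 0.0002 0 -0.0025 0 -1 0 8; 0.0002 0 -0.0025 0 -1 0 8")

```text
time_s: 6.75
ee_pos: [532.7, -4.5, 29.7]
ee_rot: [179.9, -11.9, 82.4]
force: [0.3, 3.3, 1.4]
gripper_width: 16.1
gripper_force: 40.0
```

Call:
send_rows(targets="0.0001 0 -0.0012 0 -0.5 0 8; 0.0002 0 -0.0025 0 -1 0 8; 0.0002 0 -0.0025 0 -1 0 8")

```text
time_s: 7.0
ee_pos: [532.7, -5.0, 32.2]
ee_rot: [179.9, -10.9, 82.4]
force: [-0.1, 2.3, 1.5]
gripper_width: 15.8
gripper_force: 40.0
```

Call:
send_rows(targets="-0.0005 0 -0.0001 0 0 0 8; -0.001 0 -0.0002 0 0 0 8; -0.001 0 -0.0002 0 0 0 8")

```text
time_s: 7.25
ee_pos: [532.4, -6.0, 31.9]
ee_rot: [180.0, -10.9, 82.3]
force: [-0.0, 1.5, 2.2]
gripper_width: 15.7
gripper_force: 40.0
```

Call:
send_rows(targets="-0.0005 0 -0.0001 0 0 0 8; -0.001 0 -0.0002 0 0 0 8; -0.001 0 -0.0002 0 0 0 8")

```text
time_s: 7.5
ee_pos: [532.3, -7.0, 31.9]
ee_rot: [180.0, -10.9, 82.3]
force: [0.1, 2.9, 2.3]
gripper_width: 15.5
gripper_force: 40.0
```

Call:
send_rows(targets="-0.0005 0 -0.0001 0 0 0 8; -0.001 0 -0.0002 0 0 0 8; -0.001 0 -0.0002 0 0 0 8; -0.001 0 -0.0002 0 0 0 8")

```text
time_s: 7.83
ee_pos: [532.1, -8.0, 32.0]
ee_rot: [180.0, -10.9, 82.3]
force: [0.7, 1.5, 2.6]
gripper_width: 15.8
gripper_force: 40.0
```

Call:
send_rows(targets="-0.0005 0 -0.0001 0 0 0 8; -0.001 0 -0.0002 0 0 0 8; -0.001 0 -0.0002 0 0 0 8; -0.001 0 -0.0002 0 0 0 8")

```text
time_s: 8.17
ee_pos: [531.9, -9.0, 31.9]
ee_rot: [180.0, -10.9, 82.3]
force: [0.8, 2.0, 3.2]
gripper_width: 15.5
gripper_force: 40.0
```

Call:
send_rows(targets="-0.0005 0 -0.0001 0 0 0 8; -0.001 0 -0.0002 0 0 0 8; -0.001 0 -0.0002 0 0 0 8; -0.001 0 -0.0002 0 0 0 8")

```text
time_s: 8.5
ee_pos: [531.8, -10.0, 31.9]
ee_rot: [180.0, -10.9, 82.3]
force: [0.8, 2.2, 2.2]
gripper_width: 15.3
gripper_force: 40.0
```

Call:
send_rows(targets="-0.0005 0 -0.0001 0 0 0 8; -0.001 0 -0.0002 0 0 0 8; -0.001 0 -0.0002 0 0 0 8; -0.001 0 -0.0002 0 0 0 8")

```text
time_s: 8.83
ee_pos: [531.6, -11.0, 32.0]
ee_rot: [180.0, -10.9, 82.3]
force: [0.3, 2.3, 2.5]
gripper_width: 15.6
gripper_force: 40.0
```

```bash
python3 - <<'E'
from workcell import env
from h import *
p,r,s=now(env)
print(p,s["ee_rot"],s["force"],s["torque"],s["force"]@U,s["force"]@V)
E
```

```text
[531.64368705 -11.00348501  31.95535436] [179.97888154 -10.94195106  82.32327038] [0.29414007 2.34333032 2.4774685 ] [ 0.84688281 -0.11837909 -0.01030943] 2.3616757914920687 0.01424231950333682
```

Call:
send_rows(targets="-0.0005 0 -0.0001 0 0 0 8; -0.001 0 -0.0002 0 0 0 8; -0.0015 0 -0.0003 0 0 0 8; -0.002 0 -0.0004 0 0 0 8; -0.002 0 -0.0004 0 0 0 8")

```text
time_s: 9.25
ee_pos: [531.3, -13.0, 32.0]
ee_rot: [180.0, -10.9, 82.3]
force: [1.3, 3.0, 0.9]
gripper_width: 16.1
gripper_force: 40.0
```

Call:
send_rows(targets="-0.0005 0 -0.0001 0 0 0 8; -0.001 0 -0.0002 0 0 0 8; -0.0015 0 -0.0003 0 0 0 8; -0.002 0 -0.0004 0 0 0 8; -0.002 0 -0.0004 0 0 0 8")

```text
time_s: 9.67
ee_pos: [531.1, -15.1, 32.0]
ee_rot: [180.0, -10.9, 82.3]
force: [-0.2, 2.1, 2.0]
gripper_width: 15.7
gripper_force: 40.0
```

Call:
send_rows(targets="-0.0007 0 -0.0001 0 0 0 8; -0.0015 0 -0.0003 0 0 0 8; -0.0022 0 -0.0004 0 0 0 8; -0.003 0 -0.0006 0 0 0 8; -0.0035 0 -0.0007 0 0 0 8; -0.004 0 -0.0008 0 0 0 8")

```text
time_s: 10.17
ee_pos: [530.6, -19.1, 32.0]
ee_rot: [180.0, -10.9, 82.3]
force: [0.6, 1.8, 1.6]
gripper_width: 16.0
gripper_force: 40.0
```

Call:
send_rows(targets="-0.0007 0 -0.0001 0 0 0 8; -0.0015 0 -0.0003 0 0 0 8; -0.0022 0 -0.0004 0 0 0 8; -0.003 0 -0.0006 0 0 0 8; -0.0035 0 -0.0007 0 0 0 8; -0.004 0 -0.0008 0 0 0 8")

```text
time_s: 10.67
ee_pos: [530.0, -23.2, 32.0]
ee_rot: [180.0, -10.9, 82.3]
force: [-0.8, 1.8, 1.2]
gripper_width: 15.5
gripper_force: 40.0
```

Call:
send_rows(targets="-0.0007 0 -0.0001 0 0 0 8; -0.0015 0 -0.0003 0 0 0 8; -0.0022 0 -0.0004 0 0 0 8; -0.003 0 -0.0006 0 0 0 8; -0.0035 0 -0.0007 0 0 0 8; -0.004 0 -0.0008 0 0 0 8")

```text
time_s: 11.17
ee_pos: [529.5, -27.2, 32.1]
ee_rot: [180.0, -10.9, 82.3]
force: [0.1, 1.8, 1.6]
gripper_width: 16.1
gripper_force: 40.0
```

Call:
send_rows(targets="-0.001 0 -0.0002 0 0 0 8; -0.002 0 -0.0004 0 0 0 8; -0.004 0 -0.0008 0 0 0 8; -0.006 0 -0.0012 0 0 0 8; -0.008 0 -0.0016 0 0 0 8; -0.01 0 -0.002 0 0 0 8; -0.01 0 -0.002 0 0 0 8")

```text
time_s: 11.75
ee_pos: [528.0, -37.8, 32.1]
ee_rot: [180.0, -10.9, 82.3]
force: [-0.8, 0.4, 2.3]
gripper_width: 15.7
gripper_force: 40.0
```

Call:
send_rows(targets="-0.002 0 -0.0004 0 0 0 8; -0.005 0 -0.001 0 0 0 8; -0.01 0 -0.002 0 0 0 8; -0.015 0 -0.003 0 0 0 8; -0.02 0 -0.004 0 0 0 8; -0.025 0 -0.005 0 0 0 8; -0.03 0 -0.006 0 0 0 8; -0.036 0 -0.007 0 0 0 8; -0.04 0 -0.008 0 0 0 8; -0.04 0 -0.008 0 0 0 8")

```text
time_s: 12.58
ee_pos: [522.5, -79.0, 32.3]
ee_rot: [180.0, -10.9, 82.3]
force: [-1.7, -2.4, 2.0]
gripper_width: 16.0
gripper_force: 40.0
```

```bash
python3 - <<'E'
from workcell import env,eyes
from h import *
import cv2
p,r,s=now(env)
print(p,s["ee_rot"],s["force"],s["qpos"])
im=[eyes.grab_frame(n)["image"] for n in("top","side")]
cv2.imwrite("pics/out.png",np.vstack([cv2.resize(im[0][150:260,160:310],None,fx=3,fy=3),cv2.resize(im[1][110:200,160:310],None,fx=3,fy=3)]))
E
```

```text
[522.5396068  -79.03698433  32.33784534] [179.96544032 -10.87503747  82.3101926 ] [-1.72064016 -2.41382399  2.03506615] [-16.65967821  25.56189977 109.3389607   14.59721062  47.71716686
 -19.06283088]
```

View pics/out.png

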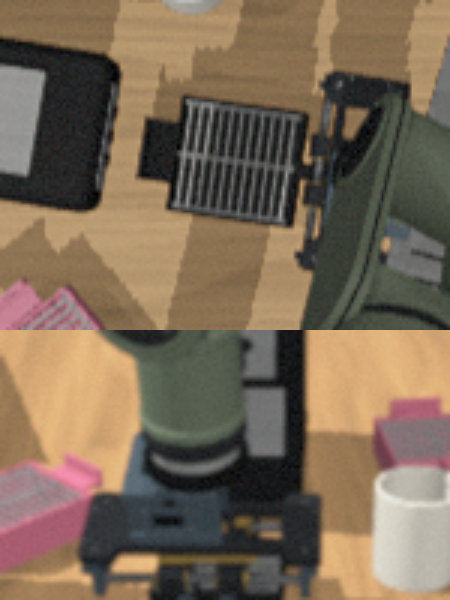

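The top view shows the tray fully out of the machine: its catch plate is at (158,148), clear of the brew head at (115,130). Next I lift, level the tray and carry it.

```bash
python3 - <<'E'
from workcell import env
from h import *
p,r,s=now(env)
T=R.from_euler("xyz",[180,-17.95,82.33],degrees=True)
A=np.array([p[0],p[1],80.]); B=np.array([505.5,-294,0])-83.5*U+[0,0,80]
print(delta(p,r,A,T),delta(A,T,B,T),B)
E
```

```text
(array([ 0.009 ,  0.    , -0.0467]), array([0.05, 7.08, 0.01])) (array([-0.2847,  0.0119, -0.0922]), array([0., 0., 0.])) [ 494.60106295 -376.78564592   80.        ]
```

Call:
send_rows(targets="0.0003 0 -0.0015 0 0 0 8; 0.001 0 -0.005 0 0.5 0 8; 0.002 0 -0.01 0 1.3 0 8; 0.003 0 -0.016 0 2.3 0 8; 0.0042 0 -0.022 0 3.3 0 8; 0.0055 0 -0.028 0 4.3 0 8; 0.0066 0 -0.034 0 5.2 0 8; 0.0077 0 -0.04 0 6.1 0 8; 0.0086 0 -0.045 0 6.8 0 8; 0.009 0 -0.0467 0 7.08 0 8; 0.009 0 -0.0467 0 7.08 0 8")

```text
time_s: 13.6
ee_pos: [522.9, -78.1, 80.4]
ee_rot: [179.9, -18.0, 82.3]
force: [-0.4, -0.0, -1.6]
gripper_width: 15.6
gripper_force: 40.0
```

Call:
send_rows(targets="-0.004 0 -0.0013 0 0 0 8; -0.012 0.0005 -0.0039 0 0 0 8; -0.024 0.001 -0.0078 0 0 0 8; -0.038 0.0016 -0.0123 0 0 0 8; -0.053 0.0022 -0.0172 0 0 0 8; -0.068 0.0028 -0.022 0 0 0 8; -0.083 0.0035 -0.0269 0 0 0 8; -0.098 0.0041 -0.0317 0 0 0 8; -0.112 0.0047 -0.0363 0 0 0 8; -0.124 0.0052 -0.0402 0 0 0 8; -0.134 0.0056 -0.0434 0 0 0 8; -0.14 0.0059 -0.0453 0 0 0 8")

```text
time_s: 14.6
ee_pos: [508.7, -225.9, 79.5]
ee_rot: [180.0, -18.0, 82.3]
force: [-0.4, -0.3, -2.3]
gripper_width: 16.1
gripper_force: 40.0
```

Call:
send_rows(targets="-0.005 0 -0.0016 0 0 0 8; -0.015 0.0006 -0.0049 0 0 0 8; -0.029 0.0012 -0.0094 0 0 0 8; -0.044 0.0018 -0.0142 0 0 0 8; -0.059 0.0025 -0.0191 0 0 0 8; -0.074 0.0031 -0.024 0 0 0 8; -0.089 0.0037 -0.0288 0 0 0 8; -0.104 0.0043 -0.0337 0 0 0 8; -0.118 0.0049 -0.0382 0 0 0 8; -0.13 0.0054 -0.0421 0 0 0 8; -0.14 0.0058 -0.0453 0 0 0 8; -0.1447 0.006 -0.0469 0 0 0 8")

```text
time_s: 15.6
ee_pos: [494.2, -377.7, 79.3]
ee_rot: [180.0, -18.0, 82.3]
force: [0.3, 0.1, -2.1]
gripper_width: 16.0
gripper_force: 40.0
```

```bash
python3 - <<'E'
from workcell import env,eyes
from h import *
import cv2
p,r,s=now(env)
T=R.from_euler("xyz",[180,-17.95,82.33],degrees=True)
B=np.array([505.5,-294,0])-83.5*U+[0,0,80]; C=B*1; C[2]=26
print(p,s["ee_rot"],s["force"],s["qpos"],delta(p,r,C,T))
im=[eyes.grab_frame(n)["image"] for n in("top","side")]
cv2.imwrite("pics/mat.png",np.hstack([cv2.resize(im[0][130:290,250:410],None,fx=2.4,fy=2.4),cv2.resize(im[1][180:380,120:320],None,fx=1.92,fy=1.92)]))
E
```

```text
[ 494.24915812 -377.66228286   79.30333134] [179.96256298 -17.99527267  82.26724844] [ 0.30680545  0.09246022 -2.08660996] [-45.9887088   34.0772519   86.18759422  14.83255824  71.66510541
 -44.4155862 ] (array([-0.0156,  0.0002,  0.051 ]), array([ 0.06, -0.05, -0.06]))
```

View pics/mat.png

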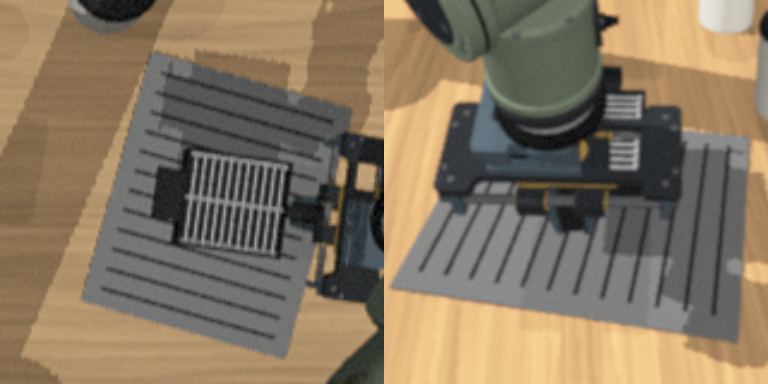

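The tray hangs level over the mat, appearing at top crop (235,203) against the mat centre at (218,204). The difference is what parallax predicts at that height. Next I lower it.

Call:
send_rows(targets="-0.001 0 0.0035 0 0 0 8; -0.003 0 0.01 0 0 0 8; -0.005 0 0.0165 0 0 0 8; -0.007 0 0.023 0 0 0 8; -0.009 0 0.0295 0 0 0 8; -0.011 0 0.036 0 0 0 8; -0.013 0 0.042 0 0 0 8; -0.0143 0 0.0465 0 0 0 8; -0.0152 0 0.0495 0 0 0 8; -0.0156 0 0.051 0 0 0 8; -0.0156 0 0.051 0 0 0 8")

```text
time_s: 16.62
ee_pos: [494.5, -374.8, 25.9]
ee_rot: [-180.0, -18.0, 82.3]
force: [-0.5, 0.9, -2.4]
gripper_width: 16.1
gripper_force: 40.0
```

Call:
send_rows(targets="-0.0003 0 0.001 0 0 0 8; -0.0006 0 0.0019 0 0 0 8; -0.0009 0 0.0029 0 0 0 8; -0.0012 0 0.0038 0 0 0 8; -0.0014 0 0.0043 0 0 0 8; -0.0014 0 0.0043 0 0 0 8")

```text
time_s: 17.12
ee_pos: [494.5, -374.9, 21.6]
ee_rot: [180.0, -18.0, 82.3]
force: [0.4, 0.1, -2.7]
gripper_width: 16.0
gripper_force: 40.0
```

Call:
send_rows(targets="-0.0002 0 0.0007 0 0 0 8; -0.0004 0 0.0014 0 0 0 8; -0.0004 0 0.0014 0 0 0 8; -0.0004 0 0.0014 0 0 0 8")

```text
time_s: 17.45
ee_pos: [494.5, -374.8, 20.2]
ee_rot: [180.0, -18.0, 82.3]
force: [0.4, 0.4, -2.0]
gripper_width: 16.1
gripper_force: 40.0
```

Call:
send_rows(targets="-0.0002 0 0.0005 0 0 0 8; -0.0003 0 0.001 0 0 0 8; -0.0003 0 0.001 0 0 0 8; -0.0003 0 0.001 0 0 0 8")

```text
time_s: 17.78
ee_pos: [494.6, -374.8, 19.2]
ee_rot: [180.0, -18.0, 82.3]
force: [-1.0, -0.8, -2.8]
gripper_width: 15.8
gripper_force: 40.0
```

Call:
send_rows(targets="-0.0001 0 0.0003 0 0 0 8; -0.0002 0 0.0007 0 0 0 8; -0.0002 0 0.0007 0 0 0 8; -0.0002 0 0.0007 0 0 0 8")

```text
time_s: 18.12
ee_pos: [494.6, -374.9, 18.8]
ee_rot: [180.0, -18.0, 82.3]
force: [-0.9, -0.8, 0.7]
gripper_width: 15.7
gripper_force: 40.0
```

Call:
send_rows(targets="-0.0001 0 0.0003 0 0 0 8; -0.0001 0 0.0003 0 0 0 8; -0.0001 0 0.0003 0 0 0 8", grip_force=10)

```text
time_s: 18.37
ee_pos: [494.6, -374.9, 18.8]
ee_rot: [180.0, -18.0, 82.3]
force: [-1.7, -0.7, 4.8]
gripper_width: 15.8
gripper_force: 10.0
```

Call:
send_rows(targets="0 0 0 0 0 0 20; 0 0 0 0 0 0 26; 0 0 0 0 0 0 32; 0 0 0 0 0 0 40; 0 0 0 0 0 0 50; 0 0 0 0 0 0 60; 0 0 0 0 0 0 60; 0 0 0 0 0 0 60")

```text
time_s: 19.03
ee_pos: [494.6, -374.8, 18.1]
ee_rot: [180.0, -18.0, 82.3]
force: [-0.1, -1.0, 0.7]
gripper_width: 54.7
gripper_force: 0.0
```

Call:
send_rows(targets="0 0 -0.004 0 0 0 60; 0 0 -0.012 0 0 0 60; 0 0 -0.022 0 0 0 60; 0 0 -0.035 0 0 0 60; 0 0 -0.05 0 0 0 60; 0 0 -0.068 0 0 0 60; 0 0 -0.088 0 0 0 60; 0 0 -0.108 0 0 0 60; 0 0 -0.125 0 0 0 60; 0 0 -0.138 0 0 0 60; 0 0 -0.145 0 0 0 60; 0 0 -0.145 0 0 0 60")

```text
time_s: 20.03
ee_pos: [489.1, -420.6, 158.5]
ee_rot: [179.8, -17.9, 82.3]
force: [1.0, 0.2, 0.4]
gripper_width: 55.0
gripper_force: 0.0
```

```bash
python3 - <<'E'
from workcell import env,eyes
from h import *
import cv2
p,r,s=now(env); print(p,s["force"],s["time_s"])
F=[eyes.grab_frame(n) for n in("top","side")];im=[f["image"] for f in F]
u,v=proj(F[0],[505.5,-294,46]);print("expected centre (mat mid at tray top)",(u-250)*2.4,(v-90)*2.4)
cv2.imwrite("pics/end.png",np.hstack([cv2.resize(im[0][90:290,250:410],None,fx=2.4,fy=2.4),cv2.resize(im[1][140:340,120:370],None,fx=1.6,fy=2.4)]))
E
```

```text
[ 489.056227   -420.6292187   158.50469751] [1.01395419 0.23861501 0.44444331] 20.0333
expected centre (mat mid at tray top) 223.84715136015143 299.4740823306439
```

View pics/end.png

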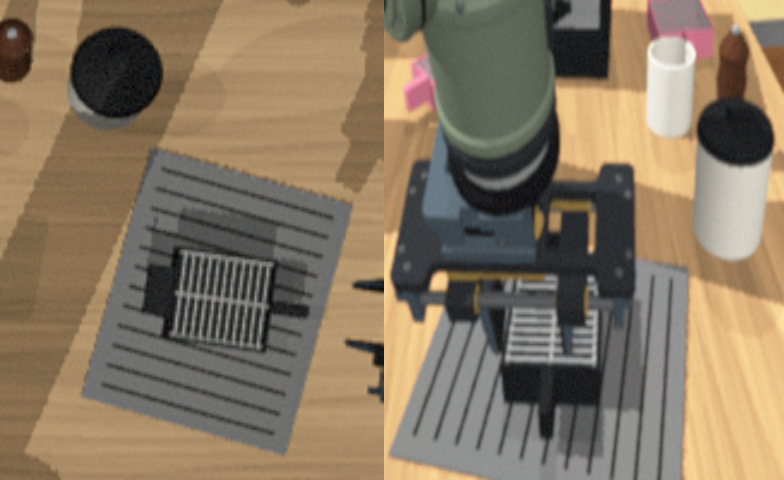

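The tray lies flat on the mat, with its centre at top crop (221,298) against the expected (224,299). The gripper is clear, and the mug, canister and grinder are undisturbed, so I'm handing in.

```bash
python3 -c "
from workcell import env
print(env.job_done())"
```

```text
the job is handed in; nothing more can be done
None
```

The tray came out of the machine with pull readings of about 2–4 N, and it now lies flat and released near the middle of the mat (within about 5 mm by the top camera); the mug, canister and grinder were not touched, and the job is handed in.

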